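# Slide the crock into the drying cupboard

### The job

Take the small drying cupboard's door by its bar handle and swing it open to a right angle or wider. Then slide the wide clay crock along the table, without lifting or tipping it, through the doorway until it is wholly inside behind the front edges of the side walls. Leave the door open that wide and every other pot and object where it stands.

Things in the scene. Friction and masses are not known exactly. Their poses are not given: they have to be found in the camera images.
- cupboard: Fixed drying cupboard, 220 deep (own x) x 260 wide (own y) x 225 mm high, no floor (things slide in on the table). Wooden side walls 12 mm, clear back 8 mm thick. Origin: centre of its footprint at table height; own -x is the front with the door; inside is x -110 to +102, y -118 to +118 mm. Clear 6 mm roof sheet (underside at 225 mm) overhangs the front edges by 45 mm.
- doorway (a point): Middle of the doorway at table height, in the plane of the front edges of the side walls (cupboard x = -110 mm); axes as the cupboard's.
- door (a joint): Angle of the cupboard's single wooden door (256 wide, 216 high, 15 mm thick, lower edge 5 mm above the table), 0 shut, growing to 1.9 rad as its free edge swings out to the robot side. It stays where it is left.
- hinge (a point): Point on the door's upright hinge axis, at the door's left edge (cupboard +y) in the plane of its inner face, 105 mm above the table. Turns with the door: door closed, its axes are the cupboard's; the door extends 256 mm along its -y, the handle side faces its -x.
- pull (a point): Steel bar handle on the door, upright round bar 12 mm thick and 102 mm long on two short stems 76 mm apart. Origin: middle of the bar, 113 mm above the table, 34 mm out from the door's outer face, 32 mm from the door's free edge (hinge frame x = -49, y = -224 mm).
- crock: Wide open-topped clay crock, 110 mm across, 85 mm high, wall 6 mm, upright on the table in front of and to the right of the cupboard. The widest of the clay pots. Origin: centre of its underside, z up.
- vase: Closed narrow clay vase, 72 mm across, 105 mm high, standing near the right front corner of the cupboard; must be left alone. Origin: centre of its underside.
- beaker: Clay beaker, 66 mm across, 100 mm high, already drying at the back inside the cupboard; must be left alone. Origin: centre of its underside.
- bowl: White bowl 120 mm across, 50 mm high, left of the cupboard; must be left alone. Origin: centre of its underside.
- jar: Closed glass jar 72 mm across, 90 mm high, left of the cupboard; must be left alone. Origin: centre of its underside.
- sponge: Yellow block sponge 110 x 70 x 45 mm on the right of the table; must be left alone. Origin: centre of its underside.
- tin: White paint tin 80 mm across, 110 mm high, far to the left; must be left alone. Origin: centre of its underside.
Not all that is in view belongs to the job. Leave any green or purple look-alike of the crock alone.

How it is judged:
On the way, in this order (a step that is already met when the one before it is completed fails the run):
1. the door is drawn open past 0.5 rad with the fingers on its handle (contact force between the fingers and door_c1 above 0.3 N and value of joint door above 0.5 rad), for 0.1 s.
2. the door is open to about a right angle or wider, the crock still outside (value of joint door above 1.5 rad and x of crock in the frame of doorway below 0 m), for 0.2 s.
At the end, for the whole second after the job is handed in: The door stands open at 1.5 rad or more, and the crock stands upright, at rest on the table, wholly inside the cupboard: its centre at least 53 mm behind the plane of the front edges and within 70 mm of the doorway's middle sideways (value of joint door above 1.5 rad and x of crock in the frame of doorway between 0.053 and 0.17 m and y of crock in the frame of doorway between -0.07 and 0.07 m and angle between crock's own z axis and vertical below 0.1 rad and linear speed of crock below 0.02 m/s and height (world z) of crock below 0.01 m); the robot touches nothing.
It fails at once if the crock is lifted more than 15 mm (height (world z) of crock above 0.015 m).
It fails at once if the crock is tipped more than 0.35 rad (angle between crock's own z axis and vertical above 0.35 rad).
It fails at once if another object is shifted more than 25 mm (distance of any of vase, beaker, bowl, jar, sponge, tin from where it was at the start of the episode above 0.025 m).
It fails at once if another object is tipped over (angle between any of vase, beaker, jar, tin's own z axis and vertical above 0.5 rad).
It also fails if it takes over 72 s, if anything falls off the work surface, if the arm or the gripper's body presses on something with over 40 N, if the wrist force passes 120 N, or if a joint passes its speed limit or range.

### The arm

A 7-joint arm with a two-finger parallel gripper is mounted at the origin on the work surface. World frame = base frame: x ahead of the robot, y to its left, z up, the work surface at z = 0. Lengths are in m, angles in rad, forces in N, time in s.
With the tool pointing down it reaches from about 0.4 to 0.875 m from the base axis. Payload 19.3 kg.
Tool frame: the origin (TCP) lies midway between the tips of the shut fingers; the grasp point (between the pads) lies 19 mm behind it; z points along the fingers, y is the line along which they close (so a half turn about z gives the same grasp; the last joint's range is limited). The gripper opens to 85 mm and grips with 20 to 120 N. Pads are 22 mm wide; open, the fingers measure 114 mm over their backs; the gripper's body (76 mm by 85 mm) begins 54 mm behind the grasp point. The pads swing forward as they close: fully open they stand 13 mm farther back than shut.
Start: joints at [1.066, 0.521, -0.036, 1.599, 0.021, 1.021, -0.113], TCP at [0.263, -0.567, 0.231] pointing down, gripper open.
Joint ranges: [-2.91, 2.91], [-0.3, 2.13], [-1.5, 1.42], [0.17, 2.43], [-1.26, 4.41], [0.16, 1.93], [-2.52, 2.52]. Speed limits (rad/s): [1.89, 1.89, 2.39, 2.39, 3.01, 3.01, 3.01].

### API

Orientations are given as [roll, pitch, yaw] about the fixed x, y, z axes, in that order (R = Rz(yaw) Ry(pitch) Rx(roll)).
In Python, from workcell import bot gives the robot as it stands.
- The arm moves only by the tool move_arm, never from a script. Its argument "moves" is a list that holds one entry, the list of rows, each a list of 7 numbers: the opening, from 0 (shut) to 1 (fully open), then the shift along the tool's x, y, z in units of 1000 mm (1.0 is 1000 mm), then the turn, a rotation vector about the tool's x, y, z in units of 2 pi rad (1.0 is 2 pi rad). A call has 1 to 5 rows; each row is the pose to reach, as a shift and turn from the pose commanded when the call began, along the tool's axes at that moment, turning the shorter way round; what a row does not reach only later rows make up. A row lasts 1/10 s, in which the tool goes at most 50 mm and 8.59 degrees, less where a joint would pass 70% of its speed; a pose out of reach is approached as far as the arm can. A call with a number of a shift or a turn outside -1 to 1 is refused whole. A call with a gripper value outside its range is refused whole. The fingers move at their own pace and stop on an object; "force" is the grip in N (left out, the last holds). Time passes only in rows, so rows that repeat a pose let the fingers close. It gives the time, the measured TCP pose, the force, the opening and the grip force at its end, in the units of the state.
- bot.observe(): the state, without advancing time (a new reading comes with each control period).
- bot.grab_frame(name): name is "scene" or "top" or "wrist"; returns the picture (384x512x3 uint8, red, green, blue); there is no depth.
- bot.camera_params(name): a dict with "vertical_fov" (degrees; the focal length in pixels is half the picture's height over the tangent of half this angle, whatever the lens; pixels are square), "cx", "cy" (the principal point, pixels), "D" ([k1, k2, p1, p2, k3] as OpenCV has them; the pictures are not rectified), "R" (3x3) and "t" (3): a world point X has camera coordinates R X + t. Camera axes: x right, y down, z forward; pixel columns grow to the right and rows downward; lengths in m; the calibration is good to about 2 mm. A picture is of the moment at which its call begins: read the wrist's pose just before it. camera_params takes no time and is no camera call; for the wrist camera it gives the pose at the moment of the call.
- bot.job_done(): hands the job in; it is judged then, once.
The state is a dict: "clock": time; "qpos": joint angles; "qd": joint speeds; "joint_efforts": joint torques, N m; "position": TCP position; "tool_rot": TCP orientation; "force": force on the tool from outside, world axes, zero at the start; "moment": the same for the moment, N m; "grip_width": finger opening in m; "finger_force": force on a finger pad.
Only numpy, scipy, OpenCV 4.12 (cv2) and the standard library are available. Lean on these libraries where they do the work, as an engineer would, in place of code of your own. Each camera call takes 0.05 s, during which the arm holds its last target. There are 200 camera calls.

## Working session

There is one attempt and no reset: what is moved stays moved. The work goes in short steps, Python scripts to look and compute and a tool call to move; the robot and the scene stay as the last step left them, time stands still between calls to the robot, and variables do not carry over. Pictures are saved under pics/ and viewed, at most 12 in all, crops included, and the job is handed in when it is done.

Besides the shell and the picture viewer there is one more tool, called after "Emit:" as name(argument=value, ...), one argument or row to a line, values as JSON. move_arm: Moves the arm, as the interface text tells. Shifts and turns lie within -1 to 1; 1 stands for 1000 mm of shift or 2 pi rad of turn. Its arguments: {"type":"object","properties":{"moves":{"type":"array"},"force":{"type":"number"}},"required":["moves"]}

```bash
mkdir -p pics
python3 - <<'E'
from workcell import bot
import cv2,numpy as np
for n in("scene","top"):
    cv2.imwrite(f"pics/{n}0.png",cv2.cvtColor(bot.grab_frame(n),cv2.COLOR_RGB2BGR))
    p=bot.camera_params(n);print(n,p["vertical_fov"],p["cx"],p["cy"],p["D"],(-np.array(p["R"]).T@np.array(p["t"])).round(3))
s=bot.observe();print({k:np.round(v,3) for k,v in s.items()})
E
```

```text
scene 54.2801011745019 257.4194389328312 200.9819512904615 [0.00682067 0.         0.         0.         0.        ] [ 0.213 -0.175  1.332]
top 45.70634239411074 255.21093764064085 191.45663786380203 [-0.11159527  0.          0.          0.          0.        ] [0.301 0.026 1.931]
{'clock': np.float64(0.1), 'qpos': array([ 1.066,  0.522, -0.036,  1.6  ,  0.021,  1.021, -0.113]), 'qd': array([-0.   , -0.002,  0.001, -0.001,  0.002, -0.   , -0.001]), 'joint_efforts': array([ 6.0000e-03, -9.2850e+01,  1.9850e+00, -3.7054e+01,  1.8000e-02,
        5.0000e-03,  0.0000e+00]), 'position': array([ 0.263, -0.567,  0.231]), 'tool_rot': array([-3.141,  0.   ,  0.435]), 'force': array([-0.186,  0.397,  0.132]), 'moment': array([-0.03 , -0.02 ,  0.003]), 'finger_force': np.float64(0.0), 'grip_width': np.float64(0.085)}
```

View pics/top0.png

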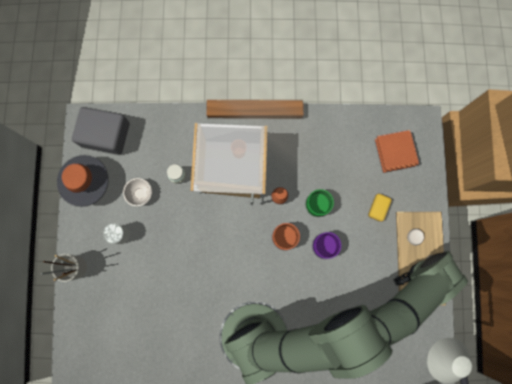

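View pics/scene0.png

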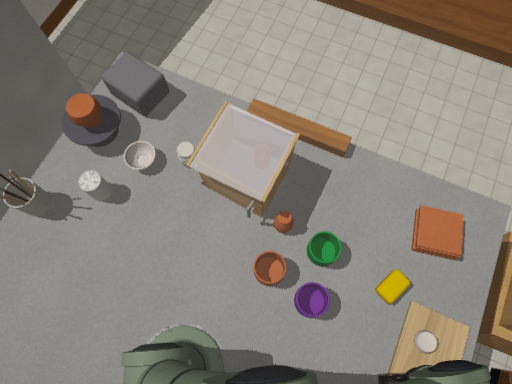

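The top view shows the cupboard at about (192–268, 122–195), the handle near (256,199), the crock at (286,236) and the vase at (280,195). The green and purple pots are look-alikes. I'll enlarge both views to measure them.

```bash
cat > h.py <<'E'
from workcell import bot
import cv2,numpy as np
def P(n):
    p=bot.camera_params(n);f=192/np.tan(np.radians(p["vertical_fov"]/2))
    return np.array([[f,0,p["cx"]],[0,f,p["cy"]],[0,0,1]]),np.array(p["D"],float),np.array(p["R"],float),np.array(p["t"],float)
def px(n,uv,z):
    K,D,R,t=P(n)
    q=cv2.undistortPoints(np.array(uv,float).reshape(-1,1,2),K,D).reshape(-1,2)
    d=np.c_[q,np.ones(len(q))]@R; c=-R.T@t
    return c+d*((np.broadcast_to(z,len(q))-c[2])/d[:,2])[:,None]
def proj(n,X):
    K,D,R,t=P(n); return cv2.projectPoints(np.array(X,float),cv2.Rodrigues(R)[0],t,K,D)[0].reshape(-1,2)
E
python3 - <<'E'
from h import *
a=cv2.imread("pics/top0.png")[115:265,180:330];b=cv2.imread("pics/scene0.png")[95:295,180:380]
cv2.imwrite("pics/crop.png",np.vstack([np.hstack([cv2.resize(a,(400,400),interpolation=2),cv2.resize(b,(400,400),interpolation=2)])]))
print(px("top",[(286,236),(280,195)],[.085,.105]).round(3))
print(px("scene",[(270,268),(284,221)],[.085,.105]).round(3))
E
```

```text
[[ 0.412 -0.126  0.085]
 [ 0.577 -0.102  0.105]]
[[ 0.407 -0.133  0.085]
 [ 0.569 -0.112  0.105]]
```

View pics/crop.png

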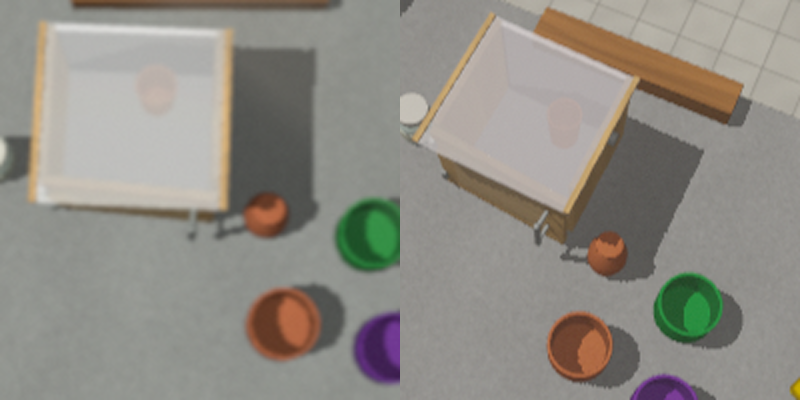

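The crop shows the roof and walls, the handle bar's top near (192,212) in its left half, and the vase just to the right of the door's free edge. I'll fit the cupboard pose from its corners.

Run:
```python
from h import *
T=lambda l:[(180+x*150/400-.3,115+y*150/400-.3) for x,y in l]
S=lambda l:[(180+(x-400)/2-.2,95+y/2-.2) for x,y in l]
tp=T([(40,23),(233,29),(30,202),(228,209),(193,211)]);sp=S([(492,15),(638,79),(415,137),(568,211),(546,211)])
z=[.228,.228,.228,.228,.164]
A=px("top",tp,z);B=px("scene",sp,z);print(A.round(3));print(B.round(3))
for M in(A,B):
    v=M[0]-M[1];print("width",np.linalg.norm(v[:2]),"yaw",np.degrees(np.arctan2(-v[0],v[1])),"depth",np.linalg.norm((M[1]-M[3])[:2]))
v=((A+B)/2);w=v[0]-v[1];yaw=np.arctan2(-w[0],w[1])
c,s=np.cos(yaw),np.sin(yaw);R=np.array([[c,-s],[s,c]])
o=(v[0]+v[1])[:2]/2-R@[.110,0]
print("origin",o,yaw)
def W(x,y,z):return np.r_[o+R@[x,y],z]
pts=[W(x,y,z) for x in(-.11,.11,-.155) for y in(-.13,.13) for z in(0,.225)]+[W(-.125,-.128,z) for z in(.005,.221)]+[W(-.125,.128,z) for z in(.005,.221)]+[W(-.159,-.096,z) for z in(.062,.164)]
ims=[]
for n,x0,y0,w in(("top",180,115,150),("scene",180,95,200)):
    im=cv2.resize(cv2.imread(f"pics/{n}0.png")[y0:y0+w,x0:x0+w],(400,400),interpolation=2)
    for i,p in enumerate(proj(n,pts)):
        q=(p-[x0,y0]+.5)*400/w; cv2.circle(im,tuple(q.astype(int)),3,(0,0,255) if i%2 else (255,0,0),1)
    ims.append(im)
cv2.imwrite("pics/ov.png",np.hstack(ims))
print("pull",W(-.159,-.096,.113),"hinge",W(-.11,.128,.105))
```

```text
[[ 0.839  0.236  0.228]
 [ 0.831 -0.045  0.228]
 [ 0.575  0.244  0.228]
 [ 0.566 -0.037  0.228]
 [ 0.573  0.012  0.164]]
[[ 0.838  0.23   0.228]
 [ 0.828 -0.044  0.228]
 [ 0.58   0.242  0.228]
 [ 0.568 -0.034  0.228]
 [ 0.574  0.007  0.164]]
width 0.2815335778102036 yaw -1.621550403545425 depth 0.26561559643995536
width 0.27491354790348926 yaw -1.992450506205209 depth 0.2598909614547388
origin [0.72418465 0.09776312] -0.03149960032711316
pull [0.56224006 0.00681835 0.113     ] hinge [0.6182705 0.229164  0.105    ]
```

View pics/ov.png

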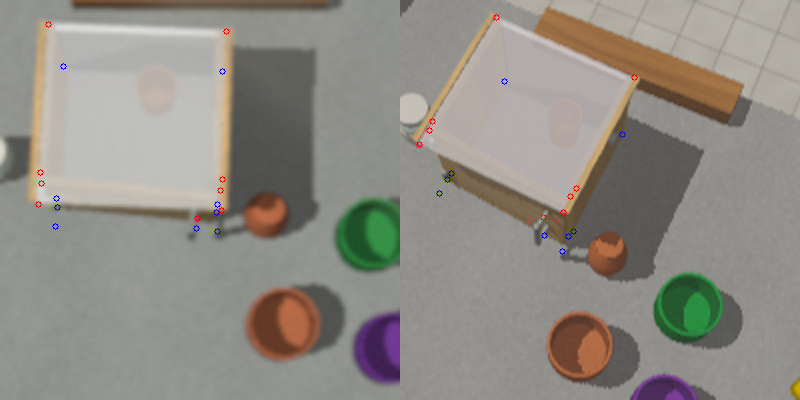

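Overlay: the roof's corners match, giving a cupboard origin of about (0.724, 0.098) and a yaw of −1.8°. The handle is at about (0.565, 0.008). I plan to grasp it with the tool tilted about 45° forward, and will refine with the wrist camera.

```bash
cat >> h.py <<'E'
from scipy.spatial.transform import Rotation as Ro
def go(*ways):
    s=bot.observe();p=np.array(s["position"]);r=Ro.from_euler("xyz",s["tool_rot"])
    print("now",p.round(4),np.degrees(s["tool_rot"]).round(1),"q",np.round(s["qpos"],2),"F",np.round(s["force"],1),"w",round(float(s["grip_width"]),4),"t",s["clock"])
    for pos,rpy in ways:
        t=Ro.from_euler("xyz",rpy,degrees=True)
        print((r.inv().apply(np.array(pos)-p)).round(4).tolist(),((r.inv()*t).as_rotvec()/2/np.pi).round(4).tolist())
E
python3 -c "
from h import *
go(((.3,-.35,.27),(180,0,60)),((.45,0,.27),(180,0,90)))"
```

```text
now [ 0.2631 -0.5666  0.2308] [-179.9    0.    24.9] q [ 1.07  0.52 -0.04  1.6   0.02  1.02 -0.11] F [-0.2  0.4  0.1] w 0.0854 t 0.1
[0.1247, -0.1809, -0.039] [-0.0002, -0.0, -0.0975]
[0.4082, -0.4352, -0.0388] [-0.0001, -0.0001, -0.1808]
```

Emit:
move_arm(
  moves=[
    [[0.5,0.125,-0.181,-0.04,0,0,-0.0975],[0.5,0.125,-0.181,-0.04,0,0,-0.0975],[0.5,0.125,-0.181,-0.04,0,0,-0.0975],[0.5,0.125,-0.181,-0.04,0,0,-0.0975],[0.5,0.125,-0.181,-0.04,0,0,-0.0975]],
  ],
)

```text
clock: 0.6
position: [0.3009, -0.3467, 0.272]
tool_rot: [3.141, -0.0, 1.056]
force: [-0.2, -0.9, -0.1]
grip_width: 0.0426
finger_force: 0.0
```

```bash
python3 -c "
from h import *
go(((.45,0,.27),(180,0,135)),((.45,0,.27),(180,0,45)))"
```

```text
now [ 0.3009 -0.3467  0.272 ] [180.   -0.   60.5] q [ 0.94  0.22 -0.25  1.96  0.06  0.98  0.14] F [-0.2 -0.9 -0.1] w 0.0426 t 0.6
[0.3752, -0.041, 0.002] [0.0, 0.0, -0.207]
[0.3752, -0.041, 0.002] [0.0, -0.0, 0.043]
```

Emit:
move_arm(
  moves=[
    [[0.5,0.375,-0.041,0,0,0,-0.207],[0.5,0.375,-0.041,0,0,0,-0.207],[0.5,0.375,-0.041,0,0,0,-0.207],[0.5,0.375,-0.041,0,0,0,-0.207],[0.5,0.375,-0.041,0,0,0,-0.207]],
  ],
)

```text
clock: 1.1
position: [0.4015, -0.1196, 0.2714]
tool_rot: [3.141, 0.0, 1.801]
force: [0.5, -1.1, 0.1]
grip_width: 0.0429
finger_force: 0.0
```

```bash
python3 -c "
from h import *
go(((.45,0,.27),(180,0,178)),((.45,0,.27),(180,45,178)))"
```

```text
now [ 0.4015 -0.1196  0.2714] [180.    0.  103.2] q [ 0.63  0.17 -0.54  2.03  0.11  0.96  0.26] F [ 0.5 -1.1  0.1] w 0.0429 t 1.1
[0.1054, 0.0746, 0.0014] [-0.0, 0.0001, -0.2077]
[0.1054, 0.0746, 0.0014] [-0.0813, -0.1063, -0.1963]
```

Emit:
move_arm(
  moves=[
    [[0.5,0.105,0.075,0,-0.081,-0.106,-0.196],[0.5,0.105,0.075,0,-0.081,-0.106,-0.196],[0.5,0.105,0.075,0,-0.081,-0.106,-0.196],[0.5,0.105,0.075,0,-0.081,-0.106,-0.196],[0.5,0.105,0.075,0,-0.081,-0.106,-0.196]],
  ],
)

```text
clock: 1.6
position: [0.4508, -0.0006, 0.2713]
tool_rot: [2.996, 0.393, 2.404]
force: [1.0, -1.6, -0.6]
grip_width: 0.0424
finger_force: 0.0
```

```bash
python3 -c "
from h import *
go(((.44,0.005,.25),(180,45,178)))"
```

```text
now [ 0.4508 -0.0006  0.2713] [171.6  22.5 137.7] q [ 0.36  0.05 -0.7   2.25  0.55  0.59  0.11] F [ 1.  -1.6 -0.6] w 0.0424 t 1.6
[0.019, -0.0053, 0.0145] [-0.0402, -0.0527, -0.0973]
```

Emit:
move_arm(
  moves=[
    [[0.5,0.019,-0.005,0.0145,-0.04,-0.053,-0.097],[0.5,0.019,-0.005,0.0145,-0.04,-0.053,-0.097],[0.5,0.019,-0.005,0.0145,-0.04,-0.053,-0.097],[0.5,0.019,-0.005,0.0145,-0.04,-0.053,-0.097],[0.5,0.019,-0.005,0.0145,-0.04,-0.053,-0.097]],
  ],
)

```text
clock: 2.1
position: [0.4414, 0.0015, 0.2456]
tool_rot: [3.054, 0.57, 2.716]
force: [-0.4, -0.8, -0.2]
grip_width: 0.0425
finger_force: 0.0
```

```bash
python3 -c "
from h import *
cv2.imwrite('pics/w1.png',cv2.cvtColor(bot.grab_frame('wrist'),4))
np.save('w1.npy',np.array([*P('wrist')],dtype=object),allow_pickle=True)
go(((.44,0.005,.25),(180,45,178)))
o=np.array([.724,.098]);
pts=[(.562,.007,.062),(.562,.007,.164),(.57,.01,.164)];print(proj('wrist',pts).round(0).tolist())"
```

```text
now [0.4415 0.0006 0.2456] [175.   32.7 155.7] q [ 0.72  0.08 -1.13  2.42  1.15  0.45 -0.22] F [-0.2 -1.5  0.8] w 0.0424 t 2.15
[0.0003, 0.0038, -0.0051] [-0.0253, -0.0316, -0.0498]
[[300.0, 155.0], [317.0, 237.0], [322.0, 240.0]]
```

View pics/w1.png

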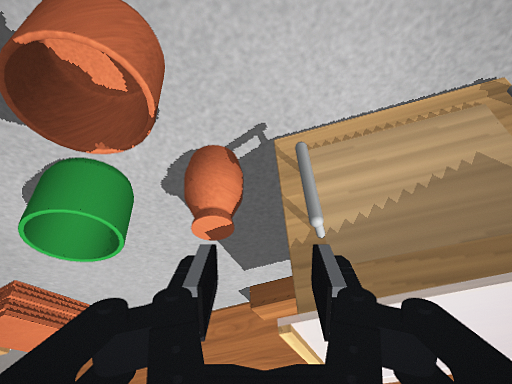

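The wrist view shows the bar from (302,147) at its lower end to (319,230) at its top. That is within about 8 px of prediction, and the vase is clear to the left. I'll refine the bar position and pre-grasp.

```bash
python3 -c "
from h import *
from scipy.optimize import least_squares as L
uv=np.array([(302,148),(318,230)])
r=L(lambda v:(proj('wrist',[(v[0],v[1],.062),(v[0],v[1],.164)])-uv).ravel(),[.562,.007]);print(r.x,r.fun)
x,y=r.x
for yaw in(155,):
  t=Ro.from_euler('xyz',(180,45,yaw),degrees=True);z=t.apply([0,0,1]);g=np.array([x,y,.115])
  go((g-.06*z,(180,45,yaw)),(g+.017*z,(180,45,yaw)));print(g-.06*z,g+.017*z)"
```

```text
[0.5531243  0.01093491] [-0.70402781 -0.15043435  0.58074871  0.20106145]
now [0.4415 0.0006 0.2456] [175.   32.7 155.7] q [ 0.72  0.08 -1.13  2.42  1.15  0.45 -0.22] F [-0.2 -1.5  0.8] w 0.0424 t 2.15
[0.0013, 0.0466, 0.1084] [0.015, -0.0342, -0.0001]
[-0.0151, 0.0394, 0.1833] [0.015, -0.0342, -0.0001]
[0.51467292 0.02886509 0.15742641] [0.56401886 0.0058547  0.10297918]
```

Emit:
move_arm(
  moves=[
    [[0.6,0.001,0.047,0.06,0.015,-0.034,0],[0.6,0.001,0.047,0.06,0.015,-0.034,0],[0.6,0.001,0.047,0.108,0.015,-0.034,0],[0.6,0.001,0.047,0.108,0.015,-0.034,0],[0.6,0.001,0.047,0.108,0.015,-0.034,0]],
  ],
)

```text
clock: 2.65
position: [0.5098, 0.0245, 0.1612]
tool_rot: [-3.128, 0.769, 2.71]
force: [3.0, -2.0, 0.6]
grip_width: 0.0514
finger_force: 0.0
```

```bash
python3 -c "
from h import *
cv2.imwrite('pics/w2.png',cv2.cvtColor(bot.grab_frame('wrist'),4))
print(proj('wrist',[(.553,.011,.062),(.553,.011,.164)]).round(0).tolist())
go(((.564,.006,.103),(180,45,155)))"
```

```text
[[265.0, 154.0], [265.0, 303.0]]
now [0.5117 0.0305 0.1549] [-179.9   43.9  155.1] q [ 0.37  0.75 -1.23  2.42  1.75  1.34 -0.91] F [-0.8  2.5 -4.2] w 0.0512 t 2.7
[-0.0056, -0.0, 0.0774] [-0.0002, -0.0029, 0.0001]
```

View pics/w2.png

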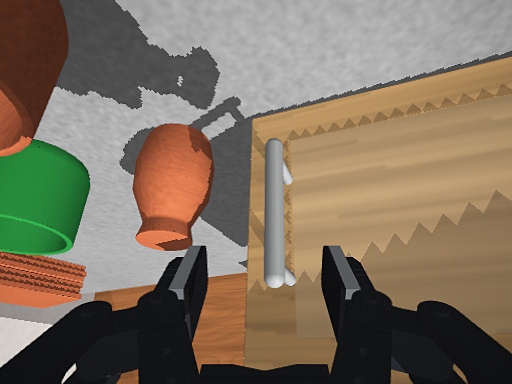

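The bar is now at (274,145)–(275,280), between the fingers and slightly right of centre. I'll refit and go in.

```bash
python3 -c "
from h import *
from scipy.optimize import least_squares as L
uv=np.array([(274,147),(275,277)])
r=L(lambda v:(proj('wrist',[(v[0],v[1],.062),(v[0],v[1],.164)])-uv).ravel(),[.562,.007]);print(r.x,r.fun)
r=L(lambda v:(proj('wrist',[(v[0],v[1],.062+v[2]),(v[0],v[1],.164+v[2])])-uv).ravel(),[.562,.007,0]);print(r.x,r.fun)
x,y=r.x[:2]
t=Ro.from_euler('xyz',(180,45,155),degrees=True);z=t.apply([0,0,1]);g=np.array([x,y,.115])
go((g+.016*z,(180,45,155)))"
```

```text
[0.539544   0.02304156] [-0.65411869 -8.79376377  0.46827542 18.67416567]
[ 0.57255315  0.00897991 -0.01974544] [-0.42643187  0.00567172  0.34771942 -0.00486628]
now [0.5117 0.0305 0.1549] [-179.9   43.9  155.1] q [ 0.37  0.75 -1.23  2.42  1.75  1.34 -0.91] F [-0.8  2.5 -4.2] w 0.0512 t 2.7
[-0.0189, 0.0063, 0.0893] [-0.0002, -0.0029, 0.0001]
```

Emit:
move_arm(
  moves=[
    [[0.6,-0.01,0.003,0.04,0,0,0],[0.6,-0.01,0.003,0.08,0,0,0],[0.6,-0.01,0.003,0.08,0,0,0],[0,-0.01,0.003,0.08,0,0,0],[0,-0.01,0.003,0.08,0,0,0]],
  ],
  force=50,
)

```text
clock: 3.2
position: [0.567, 0.0016, 0.1119]
tool_rot: [-3.126, 0.769, 2.716]
force: [-0.3, 0.7, 0.1]
grip_width: 0.023
finger_force: 0.0
```

Emit:
move_arm(
  moves=[
    [[0,0,0,0,0,0,0],[0,0,0,0,0,0,0],[0,0,0,0,0,0,0]],
  ],
)

```text
clock: 3.5
position: [0.5678, 0.0052, 0.1124]
tool_rot: [-3.134, 0.767, 2.717]
force: [4.9, 19.1, -8.9]
grip_width: 0.0103
finger_force: 48.8
```

```bash
python3 -c "
from h import *
go()"
```

```text
now [0.5678 0.0052 0.1124] [-179.5   44.   155.7] q [ 0.41  0.87 -1.12  2.33  1.93  1.31 -0.83] F [ 4.9 19.1 -8.9] w 0.0103 t 3.5
```

```bash
cat >> h.py <<'E'
H=np.array([.611,.233]);PSI=np.radians(-1.8)
def bar(th):
    a=PSI-th;c,s=np.cos(a),np.sin(a);return H+np.array([[c,-s],[s,c]])@[-.049,-.224]
def theta():
    s=bot.observe();r=Ro.from_euler("xyz",s["tool_rot"]);b=(np.array(s["position"])-.019*r.apply([0,0,1]))[:2]
    d=b-H;return PSI+np.arctan2(-.224,-.049)-np.arctan2(d[1],d[0]),b
def arc(ths,pitch,yaw,z0):
    s=bot.observe();p=np.array(s["position"]);r=Ro.from_euler("xyz",s["tool_rot"])
    for th,pi,ya in zip(ths,pitch,yaw):
        t=Ro.from_euler("xyz",(180,pi,ya),degrees=True);X=np.r_[bar(th),z0]+.019*t.apply([0,0,1])
        print((r.inv().apply(X-p)).round(4).tolist(),((r.inv()*t).as_rotvec()/2/np.pi).round(4).tolist())
E
python3 -c "
from h import *
print(theta())
arc([.08,.17,.26,.35,.44],[43,41,39,37,35],[154,151,147,143,139],.1255)"
```

```text
(np.float64(-0.003434448490144959), array([0.55582221, 0.01074082]))
[0.0143, -0.0033, -0.0127] [0.002, 0.0027, 0.0034]
[0.0298, -0.0051, -0.027] [0.0075, 0.0083, 0.0096]
[0.0454, -0.0052, -0.0414] [0.0147, 0.0139, 0.018]
[0.0609, -0.0034, -0.0558] [0.0216, 0.0194, 0.0267]
[0.0762, 0.0003, -0.0701] [0.0282, 0.0249, 0.0357]
```

Emit:
move_arm(
  moves=[
    [[0,0.0143,-0.0033,-0.0127,0.002,0.0027,0.0034],[0,0.0298,-0.0051,-0.027,0.0075,0.0083,0.0096],[0,0.0454,-0.0052,-0.0414,0.0147,0.0139,0.018],[0,0.0609,-0.0034,-0.0558,0.0216,0.0194,0.0267],[0,0.0762,0.0003,-0.0701,0.0282,0.0249,0.0357]],
  ],
)

```text
clock: 4.0
position: [0.4753, 0.0507, 0.1108]
tool_rot: [3.135, 0.611, 2.42]
force: [25.8, 29.5, -16.9]
grip_width: 0.0103
finger_force: 53.0
```

```bash
python3 -c "
from h import *
go();print(theta())
arc([.52,.6,.7,.8,.9],[33,30,27,24,21],[136,132,128,124,120],.1255)"
```

```text
now [0.4753 0.0507 0.1108] [179.6  35.  138.6] q [ 0.27  0.84 -1.23  2.32  1.52  1.4  -1.07] F [ 25.8  29.5 -16.9] w 0.0103 t 4.0
(np.float64(0.44103683723565434), array([0.46703217, 0.05778455]))
[0.0159, -0.003, -0.0097] [0.0051, 0.0056, 0.0061]
[0.0319, -0.002, -0.0203] [0.0109, 0.0139, 0.0156]
[0.0515, 0.0016, -0.0333] [0.0163, 0.0221, 0.0254]
[0.0706, 0.0076, -0.0462] [0.0211, 0.0303, 0.0355]
[0.0891, 0.0158, -0.0587] [0.0254, 0.0385, 0.0459]
```

```bash
python3 -c "
import h;from h import *
h.H=H+[.003,.004]
arc([.52,.6,.7,.8,.9],[33,30,27,24,21],[136,132,128,124,120],.1255)"
```

```text
[0.0162, 0.002, -0.0099] [0.0051, 0.0056, 0.0061]
[0.0322, 0.003, -0.0205] [0.0109, 0.0139, 0.0156]
[0.0518, 0.0066, -0.0335] [0.0163, 0.0221, 0.0254]
[0.0709, 0.0125, -0.0464] [0.0211, 0.0303, 0.0355]
[0.0894, 0.0208, -0.0588] [0.0254, 0.0385, 0.0459]
```

Emit:
move_arm(
  moves=[
    [[0,0.0162,0.002,-0.0099,0.0051,0.0056,0.0061],[0,0.0322,0.003,-0.0205,0.0109,0.0139,0.0156],[0,0.0518,0.0066,-0.0335,0.0163,0.0221,0.0254],[0,0.0709,0.0125,-0.0464,0.0211,0.0303,0.0355],[0,0.0894,0.0208,-0.0588,0.0254,0.0385,0.0459]],
  ],
)

```text
clock: 4.5
position: [0.4093, 0.1347, 0.1073]
tool_rot: [-3.141, 0.369, 2.09]
force: [31.2, 13.4, -7.0]
grip_width: 0.0103
finger_force: 57.3
```

```bash
python3 -c "
from h import *
go();print(theta())
arc([1.0,1.1,1.2,1.3,1.4],[19,17,15,13,11],[116,112,108,104,100],.1255)"
```

```text
now [0.4093 0.1347 0.1073] [-180.    21.2  119.7] q [ 0.2   0.87 -1.33  2.19  1.18  1.37 -1.28] F [31.2 13.4 -7. ] w 0.0103 t 4.5
(np.float64(0.9010378127507186), array([0.40590376, 0.14067439]))
[0.0219, -0.0015, -0.0087] [0.0035, 0.006, 0.0098]
[0.0433, 0.0038, -0.0168] [0.0069, 0.0115, 0.0203]
[0.0641, 0.0113, -0.0246] [0.01, 0.017, 0.031]
[0.0841, 0.021, -0.0322] [0.0127, 0.0225, 0.0418]
[0.1031, 0.0328, -0.0394] [0.0151, 0.0279, 0.0528]
```

```bash
python3 -c "
import h;from h import *
h.H=H+[.005,.002]
arc([1.0,1.1,1.2,1.3,1.4],[19,17,15,13,11],[117,114,111,108,105],.1255)"
```

```text
[0.0212, 0.004, -0.0084] [0.0025, 0.006, 0.0072]
[0.0426, 0.0093, -0.0165] [0.0051, 0.0115, 0.0151]
[0.0634, 0.0168, -0.0244] [0.0074, 0.0171, 0.0231]
[0.0834, 0.0266, -0.0319] [0.0095, 0.0226, 0.0312]
[0.1023, 0.0384, -0.0391] [0.0112, 0.0281, 0.0394]
```

Emit:
move_arm(
  moves=[
    [[0,0.0212,0.004,-0.0084,0.0025,0.006,0.0072],[0,0.0426,0.0093,-0.0165,0.0051,0.0115,0.0151],[0,0.0634,0.0168,-0.0244,0.0074,0.0171,0.0231],[0,0.0834,0.0266,-0.0319,0.0095,0.0226,0.0312],[0,0.1023,0.0384,-0.0391,0.0112,0.0281,0.0394]],
  ],
)

```text
clock: 5.0
position: [0.3874, 0.2465, 0.1057]
tool_rot: [-3.139, 0.196, 1.832]
force: [19.0, -1.9, 0.6]
grip_width: 0.0104
finger_force: 60.1
```

```bash
python3 -c "
import h;from h import *
go();print(theta())
h.H=H+[.003,.000]
arc([1.48,1.56,1.64,1.72,1.75],[11,11,11,11,11],[103,101,99,97,95],.1255)"
```

```text
now [0.3874 0.2465 0.1057] [-179.8   11.2  105. ] q [ 0.08  0.93 -1.34  2.04  1.06  1.32 -1.5 ] F [19.  -1.9  0.6] w 0.0104 t 5.0
(np.float64(-4.883285320568894), array([0.38647088, 0.25006943]))
[0.0172, 0.0057, -0.0046] [0.0006, 0.0006, 0.0054]
[0.0333, 0.0137, -0.0078] [0.0017, 0.0006, 0.0108]
[0.0488, 0.0229, -0.0109] [0.0027, 0.0007, 0.0163]
[0.0635, 0.0334, -0.0138] [0.0038, 0.0007, 0.0217]
[0.0688, 0.0375, -0.0149] [0.0049, 0.0007, 0.0272]
```

Emit:
move_arm(
  moves=[
    [[0,0.0172,0.0057,-0.0046,0.0006,0.0006,0.0054],[0,0.0333,0.0137,-0.0078,0.0017,0.0006,0.0108],[0,0.0488,0.0229,-0.0109,0.0027,0.0007,0.0163],[0,0.0635,0.0334,-0.0138,0.0038,0.0007,0.0217],[0,0.0635,0.0334,-0.0138,0.0038,0.0007,0.0217]],
  ],
)

```text
clock: 5.5
position: [0.4026, 0.3179, 0.1059]
tool_rot: [-3.14, 0.193, 1.694]
force: [9.1, -4.6, -7.4]
grip_width: 0.0104
finger_force: 53.7
```

Emit:
move_arm(
  moves=[
    [[0,0,0,0,0,0,0],[0.5,0,0,0,0,0,0],[0.5,0,0,0,0,0,0],[0.5,0,0,0,0,0,0],[0.5,0,0,0,0,0,0]],
  ],
)

```text
clock: 6.0
position: [0.4014, 0.3171, 0.1059]
tool_rot: [-3.138, 0.192, 1.696]
force: [0.1, 0.1, -0.1]
grip_width: 0.0428
finger_force: 0.0
```

```bash
python3 -c "
from h import *
go();print(theta()[0]+2*np.pi)
bot.grab_frame('top')
cv2.imwrite('pics/c2.png',cv2.resize(cv2.cvtColor(bot.grab_frame('top'),4)[110:290,160:340],(600,600),interpolation=2))"
```

```text
now [0.4014 0.3171 0.1059] [-179.8   11.    97.2] q [-0.06  0.97 -1.29  1.87  1.02  1.37 -1.61] F [ 0.1  0.1 -0.1] w 0.0428 t 6.0
1.7194710429351154
```

View pics/c2.png

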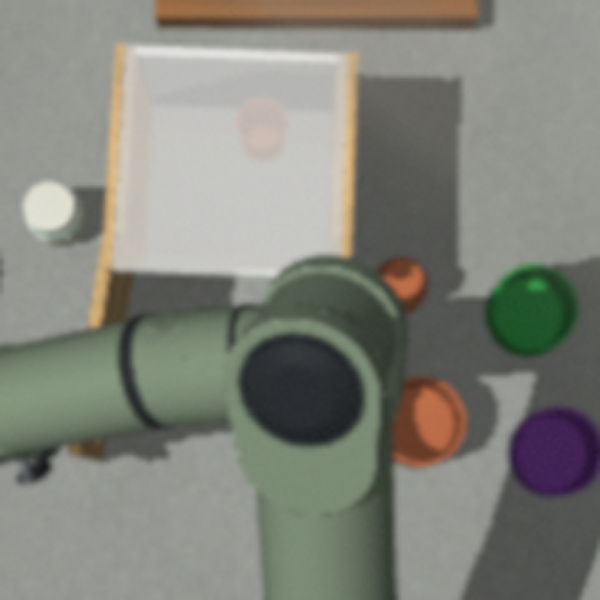

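The door stands at about 1.72 rad and is released; the crock and vase haven't moved. Next I'll lift off. Then I'll put the half-spread fingers inside the crock and drag it to the front of the doorway, and finally push it in from behind with a tilted, open gripper.

```bash
python3 -c "
from h import *
go(((.398,.325,.24),(180,8,97)),((.39,.33,.35),(180,0,97)),((.40,.05,.35),(180,0,130)))
print(px('top',[(238.7,148)],.1),px('top',[(288.5,236.5)],.085))"
```

```text
now [0.4014 0.317  0.1057] [-179.8   11.    97.2] q [-0.06  0.97 -1.29  1.87  1.02  1.37 -1.61] F [-0.   0.6 -0.2] w 0.0428 t 6.1
[-0.0174, -0.0029, -0.1334] [-0.0006, 0.0083, 0.0005]
[-0.0325, -0.0107, -0.2425] [-0.0006, 0.0305, 0.0005]
[-0.3065, -0.0356, -0.1892] [-0.0094, 0.0295, -0.0909]
[[0.77413562 0.06719658 0.1       ]] [[ 0.41046371 -0.13662803  0.085     ]]
```

Emit:
move_arm(
  moves=[
    [[0.5,-0.008,0,-0.045,0,0,0],[0.5,-0.015,0,-0.09,0,0,0],[0.5,-0.0174,-0.003,-0.133,0,0.008,0],[0.5,-0.025,-0.006,-0.18,0,0.02,0],[0.5,-0.0325,-0.0107,-0.23,0,0.03,0]],
  ],
)

```text
clock: 6.6
position: [0.39, 0.3279, 0.3381]
tool_rot: [-3.137, 0.0, 1.696]
force: [0.5, -0.5, 0.1]
grip_width: 0.0427
finger_force: 0.0
```

```bash
python3 -c "
from h import *
go(((.40,.12,.33),(180,0,130)),((.41,-.1,.27),(180,0,170)))"
```

```text
now [0.39   0.3279 0.3381] [-179.7    0.    97.2] q [ 0.17  0.6  -1.48  1.71  0.6   1.4  -1.27] F [ 0.5 -0.5  0.1] w 0.0427 t 6.6
[-0.2075, -0.016, 0.0082] [-0.0008, -0.0002, -0.0912]
[-0.427, -0.0333, 0.0683] [-0.0007, -0.0005, -0.2023]
```

Emit:
move_arm(
  moves=[
    [[0.6,-0.05,-0.004,0.002,0,0,-0.02],[0.6,-0.1,-0.008,0.004,0,0,-0.04],[0.6,-0.15,-0.012,0.006,0,0,-0.065],[0.6,-0.2,-0.016,0.008,0,0,-0.09],[0.6,-0.23,-0.018,0.01,0,0,-0.112]],
  ],
)

```text
clock: 7.1
position: [0.4, 0.1361, 0.3298]
tool_rot: [-3.136, 0.001, 2.24]
force: [1.9, 1.6, 0.6]
grip_width: 0.0514
finger_force: 0.0
```

```bash
python3 -c "
from h import *
go(((.41,-.1,.27),(180,0,178)))"
```

```text
now [0.4    0.1361 0.3298] [-1.797e+02  1.000e-01  1.283e+02] q [ 0.73  0.37 -1.48  1.91  0.39  1.23 -0.22] F [1.9 1.6 0.6] w 0.0514 t 7.1
[-0.1913, -0.1382, 0.0607] [-0.0008, -0.0002, -0.138]
```

Emit:
move_arm(
  moves=[
    [[0.6,-0.191,-0.138,0.061,0,0,-0.138],[0.6,-0.191,-0.138,0.061,0,0,-0.138],[0.6,-0.191,-0.138,0.061,0,0,-0.138],[0.6,-0.191,-0.138,0.061,0,0,-0.138],[0.6,-0.191,-0.138,0.061,0,0,-0.138]],
  ],
)

```text
clock: 7.6
position: [0.4084, -0.0749, 0.276]
tool_rot: [-3.136, -0.001, 2.895]
force: [1.1, -0.0, -0.3]
grip_width: 0.051
finger_force: 0.0
```

Emit:
move_arm(
  moves=[
    [[0.6,0,0,0,0,0,-0.02],[0.6,0,0,0,0,0,-0.02],[0.6,0,0,0,0,0,-0.02]],
  ],
)

```text
clock: 7.9
position: [0.4087, -0.0727, 0.2763]
tool_rot: [-3.138, -0.003, 3.011]
force: [0.2, 0.0, -1.1]
grip_width: 0.0514
finger_force: 0.0
```

```bash
python3 -c "
from h import *
go(((.41,-.13,.17),(180,0,178)))
cv2.imwrite('pics/w3.png',cv2.cvtColor(bot.grab_frame('wrist'),4))
print(proj('wrist',[(.41,-.13,.085),(.465,-.13,.085),(.41,-.185,.085)]).round(0).tolist())"
```

```text
now [ 0.4087 -0.0727  0.2763] [-179.8   -0.2  172.5] q [ 1.19  0.44 -1.47  2.01  0.49  1.14  0.95] F [ 0.2  0.  -1.1] w 0.0514 t 7.9
[-0.009, -0.0563, 0.1065] [-0.0006, -0.0005, -0.0152]
[[209.0, 178.0], [218.0, 229.0], [154.0, 184.0]]
```

View pics/w3.png

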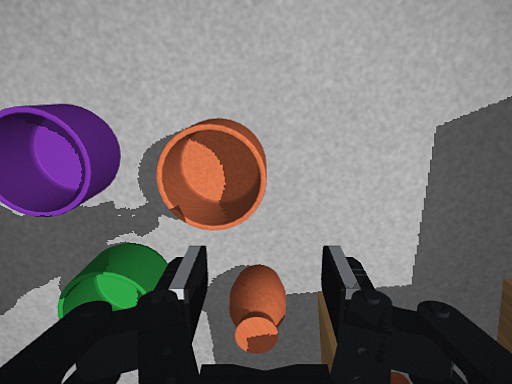

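The crock's rim is centred near (212,176), spanning x 158–266. That is within 3 mm of the estimate. I'll go down into it with the fingers at half opening.

```bash
python3 -c "
from h import *
c=px('wrist',[(212,176)],.085)[0];print(c)
go(((c[0],c[1],.15),(180,0,178)),((c[0],c[1],.045),(180,0,178)))"
```

```text
[ 0.40879059 -0.1265283   0.085     ]
now [ 0.4087 -0.0725  0.2763] [-1.798e+02 -1.000e-01  1.726e+02] q [ 1.19  0.44 -1.47  2.01  0.49  1.14  0.95] F [-0.4  0.4  0.9] w 0.0514 t 7.95
[-0.0074, -0.053, 0.1265] [-0.0007, -0.0004, -0.0151]
[-0.0077, -0.0526, 0.2315] [-0.0007, -0.0004, -0.0151]
```

Emit:
move_arm(
  moves=[
    [[0.55,-0.0075,-0.053,0.05,0,0,-0.015],[0.55,-0.0075,-0.053,0.1,0,0,-0.015],[0.55,-0.0075,-0.053,0.1265,0,0,-0.015],[0.55,-0.0075,-0.053,0.1265,0,0,-0.015],[0.55,-0.0075,-0.053,0.1265,0,0,-0.015]],
  ],
)

```text
clock: 8.45
position: [0.4095, -0.126, 0.1511]
tool_rot: [-3.138, -0.003, 3.109]
force: [0.7, -0.6, 1.3]
grip_width: 0.047
finger_force: 0.0
```

```bash
python3 -c "
from h import *
go(((.409,-.1265,.045),(180,0,178)))"
```

```text
now [ 0.4095 -0.126   0.1511] [-179.8   -0.2  178.2] q [ 1.09  0.64 -1.26  2.13  0.77  0.95  0.93] F [ 0.7 -0.6  1.3] w 0.047 t 8.45
[0.0001, -0.0002, 0.1061] [-0.0005, -0.0005, 0.0004]
```

Emit:
move_arm(
  moves=[
    [[0.55,0,0,0.04,0,0,0],[0.55,0,0,0.075,0,0,0],[0.55,0,0,0.105,0,0,0],[0.62,0,0,0.105,0,0,0],[0.62,0,0,0.105,0,0,0]],
  ],
)

```text
clock: 8.95
position: [0.4099, -0.1274, 0.047]
tool_rot: [-3.137, -0.001, 3.109]
force: [0.3, 0.8, 1.1]
grip_width: 0.0529
finger_force: 0.0
```

```bash
python3 -c "
from h import *
go(((.425,0,.045),(180,0,178)),((.48,.108,.045),(180,0,178)))"
```

```text
now [ 0.4099 -0.1274  0.047 ] [-1.798e+02 -1.000e-01  1.781e+02] q [ 0.93  0.79 -1.04  2.2   1.04  0.8   0.72] F [0.3 0.8 1.1] w 0.0529 t 8.95
[-0.0109, 0.1278, 0.0014] [-0.0007, -0.0002, 0.0003]
[-0.0623, 0.2376, 0.0009] [-0.0007, -0.0002, 0.0003]
```

Emit:
move_arm(
  moves=[
    [[0.62,-0.002,0.018,0,0,0,0],[0.62,-0.004,0.045,0,0,0,0],[0.62,-0.006,0.075,0,0,0,0],[0.62,-0.009,0.105,0,0,0,0],[0.62,-0.011,0.128,0,0,0,0]],
  ],
)

```text
clock: 9.45
position: [0.4254, 0.0013, 0.0469]
tool_rot: [-3.137, 0.0, 3.108]
force: [0.4, -2.7, 0.6]
grip_width: 0.0528
finger_force: 1.2
```

```bash
python3 -c "
from h import *
go(((.485,.115,.045),(180,0,178)))"
```

```text
now [0.4254 0.0013 0.0469] [-179.8    0.   178.1] q [ 0.64  0.79 -1.06  2.2   1.05  0.8   0.4 ] F [ 0.4 -2.7  0.6] w 0.0528 t 9.45
[-0.0558, 0.1157, 0.0015] [-0.0007, 0.0001, 0.0002]
```

Emit:
move_arm(
  moves=[
    [[0.62,-0.012,0.024,0,0,0,0],[0.62,-0.027,0.05,0,0,0,0],[0.62,-0.042,0.078,0,0,0,0],[0.62,-0.054,0.104,0,0,0,0],[0.62,-0.062,0.12,0,0,0,0]],
  ],
)

```text
clock: 9.95
position: [0.4915, 0.1201, 0.0468]
tool_rot: [-3.14, -0.0, 3.109]
force: [-0.8, -2.2, 0.6]
grip_width: 0.0531
finger_force: 1.2
```

Emit:
move_arm(
  moves=[
    [[0.55,0.005,-0.006,0,0,0,0],[0.55,0.005,-0.006,0,0,0,0],[0.55,0.005,-0.006,-0.04,0,0,0],[0.55,0.005,-0.006,-0.085,0,0,0],[0.55,0.03,-0.006,-0.13,0,0,0]],
  ],
)

```text
clock: 10.45
position: [0.4615, 0.1128, 0.1752]
tool_rot: [-3.139, -0.003, 3.106]
force: [0.5, -0.7, 2.2]
grip_width: 0.0471
finger_force: 0.0
```

```bash
python3 -c "
from h import *
go()
bot.grab_frame('wrist')
cv2.imwrite('pics/w4.png',cv2.cvtColor(bot.grab_frame('wrist'),4))
c=proj('wrist',[(.48,.105,.085),(.608,.105,0),(.613,.233,.221),(.361,.279,.221),(.608,-.013,0)]).round(0).tolist();print(c)"
```

```text
now [0.4615 0.1128 0.1752] [-1.799e+02 -1.000e-01  1.780e+02] q [ 0.53  0.67 -1.25  2.    0.75  1.05  0.45] F [ 0.5 -0.7  2.2] w 0.0471 t 10.45
[[255.0, 225.0], [262.0, 306.0], [551.0, 620.0], [1013.0, -66.0], [152.0, 309.0]]
```

View pics/w4.png

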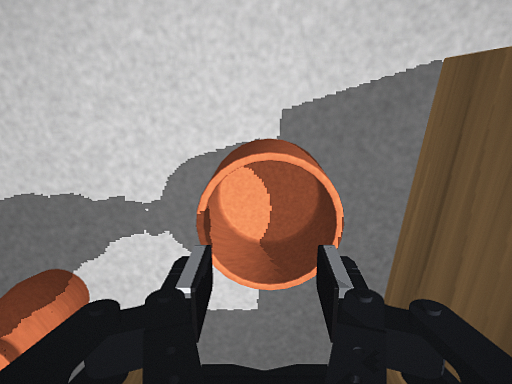

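```bash
python3 -c "
from h import *
c=px('wrist',[(270.5,221.5)],.085)[0];print(c)
go(((c[0]-.085,c[1],.13),(180,12,178)),((c[0]-.085,c[1],.025),(180,20,178)))"
```

```text
[0.47757648 0.11628187 0.085     ]
now [0.4602 0.1135 0.1777] [-1.798e+02  1.000e-01  1.781e+02] q [ 0.53  0.66 -1.26  2.    0.75  1.05  0.45] F [ 0.8 -0.3 -0.5] w 0.047 t 10.55
[0.0678, 0.0007, 0.0475] [-0.0006, -0.033, 0.0004]
[0.0681, 0.0011, 0.1525] [-0.0006, -0.0552, 0.0005]
```

Emit:
move_arm(
  moves=[
    [[0.8,0.035,0,0,0,0,0],[1,0.072,0,0,0,-0.012,0],[1,0.072,0,0.03,0,-0.033,0],[1,0.072,0,0.048,0,-0.033,0],[1,0.072,0,0.048,0,-0.033,0]],
  ],
)

```text
clock: 11.05
position: [0.3872, 0.1141, 0.124]
tool_rot: [-3.135, 0.203, 3.111]
force: [-0.2, 0.2, 0.8]
grip_width: 0.0856
finger_force: 0.0
```

```bash
python3 -c "
from h import *
go(((.392,.1155,.025),(180,20,178)))"
```

```text
now [0.3872 0.1141 0.124 ] [-179.6   11.7  178.2] q [ 0.4   0.52 -1.15  2.36  1.08  0.7  -0.03] F [-0.2  0.2  0.8] w 0.0856 t 11.05
[0.0153, 0.0022, 0.0979] [-0.0009, -0.0232, 0.0007]
```

Emit:
move_arm(
  moves=[
    [[1,0.006,0.002,0.035,0,0,0],[1,0.012,0.002,0.07,0,-0.01,0],[1,0.0153,0.002,0.098,0,-0.023,0],[1,0.0153,0.002,0.098,0,-0.023,0],[1,0.0153,0.002,0.098,0,-0.023,0]],
  ],
)

```text
clock: 11.55
position: [0.4029, 0.1203, 0.0292]
tool_rot: [-3.105, 0.297, -3.14]
force: [-0.2, -1.1, -0.2]
grip_width: 0.0857
finger_force: 0.0
```

```bash
python3 -c "
from h import *
go(*[((.392+d,.1155-.00*d,.025),(180,20+p,178)) for d,p in((.02,2),(.045,5),(.07,8),(.095,11),(.12,14))])"
```

```text
now [0.4029 0.1203 0.0292] [-177.9   17.  -179.9] q [ 0.42  1.12 -1.43  2.43  1.64  1.3  -0.45] F [-0.2 -1.1 -0.2] w 0.0857 t 11.55
[-0.0075, -0.0046, 0.0068] [-0.0039, -0.0137, 0.0057]
[-0.0314, -0.0043, 0.0141] [-0.0038, -0.022, 0.0058]
[-0.0553, -0.0041, 0.0215] [-0.0036, -0.0304, 0.0059]
[-0.0792, -0.0039, 0.0288] [-0.0035, -0.0387, 0.006]
[-0.1031, -0.0037, 0.0361] [-0.0033, -0.047, 0.0061]
```

```bash
python3 -c "
from h import *
go(*[((.403+d,.117,.025),(180,p,178)) for d,p in((.015,17),(.03,17),(.05,18),(.07,20),(.09,23))])"
```

```text
now [0.4029 0.1203 0.0292] [-177.9   17.  -179.9] q [ 0.42  1.12 -1.43  2.43  1.64  1.3  -0.45] F [-0.2 -1.1 -0.2] w 0.0857 t 11.55
[-0.0132, -0.003, 0.0085] [-0.0042, 0.0002, 0.0055]
[-0.0276, -0.0029, 0.0129] [-0.0042, 0.0002, 0.0055]
[-0.0467, -0.0027, 0.0188] [-0.0041, -0.0026, 0.0056]
[-0.0658, -0.0025, 0.0246] [-0.004, -0.0082, 0.0056]
[-0.0849, -0.0023, 0.0305] [-0.0039, -0.0165, 0.0058]
```

Emit:
move_arm(
  moves=[
    [[1,-0.013,-0.003,0.0085,-0.004,0,0.0055],[1,-0.0276,-0.003,0.013,-0.004,0,0.0055],[1,-0.0467,-0.003,0.019,-0.004,-0.0026,0.0055],[1,-0.0658,-0.0025,0.0246,-0.004,-0.008,0.0055],[1,-0.085,-0.0023,0.0305,-0.004,-0.0165,0.0055]],
  ],
)

```text
clock: 12.05
position: [0.4938, 0.1162, 0.0252]
tool_rot: [-3.141, 0.401, 3.107]
force: [-1.2, -0.3, -1.0]
grip_width: 0.0854
finger_force: 0.9
```

```bash
python3 -c "
from h import *
go(*[((.493+d,.117-d*.05,.025),(180,p,178)) for d,p in((.02,26),(.04,30),(.06,34),(.08,38),(.09,40))])"
```

```text
now [0.4938 0.1162 0.0252] [-180.   23.  178.] q [ 0.48  1.16 -1.36  2.3   1.8   1.26 -0.35] F [-1.2 -0.3 -1. ] w 0.0854 t 12.05
[-0.0176, 0.0004, 0.0076] [-0.0, -0.0084, 0.0001]
[-0.036, 0.0001, 0.0154] [-0.0, -0.0195, 0.0001]
[-0.0544, -0.0002, 0.0233] [-0.0, -0.0306, 0.0001]
[-0.0729, -0.0005, 0.0311] [-0.0, -0.0418, 0.0001]
[-0.0821, -0.0007, 0.035] [-0.0, -0.0473, 0.0001]
```

Emit:
move_arm(
  moves=[
    [[1,-0.0176,0.0004,0.0076,0,-0.0084,0],[1,-0.036,0,0.0154,0,-0.0195,0],[1,-0.0544,0,0.0233,0,-0.0306,0],[1,-0.0729,0,0.0311,0,-0.0418,0],[1,-0.0821,-0.0007,0.035,0,-0.0473,0]],
  ],
)

```text
clock: 12.55
position: [0.5827, 0.1125, 0.0245]
tool_rot: [-3.139, 0.699, 3.108]
force: [-4.4, 0.8, 2.7]
grip_width: 0.0855
finger_force: 2.2
```

```bash
python3 -c "
from h import *
bot.grab_frame('wrist')
cv2.imwrite('pics/w5.png',cv2.cvtColor(bot.grab_frame('wrist'),4))
go(*[((.583+d,.113-d*.05,.025),(180,p,178)) for d,p in((.01,41),(.02,43),(.035,45),(.045,45),(.05,45))])
print(proj('wrist',[(.63,.113,.085),(.608,.105,0),(.608,-.013,0),(.774,.067,.1)]).round(0).tolist())"
```

```text
now [0.5821 0.1127 0.0242] [-179.9   40.   178.1] q [ 0.44  1.23 -1.24  2.29  2.2   1.36 -0.48] F [-0.8  0.7  0.8] w 0.0858 t 12.65
[-0.0089, 0.0002, 0.0063] [-0.0001, -0.0029, 0.0002]
[-0.0165, 0.0001, 0.0128] [-0.0001, -0.0084, 0.0002]
[-0.0281, -0.0002, 0.0224] [-0.0001, -0.014, 0.0002]
[-0.0357, -0.0003, 0.0288] [-0.0001, -0.014, 0.0002]
[-0.0396, -0.0004, 0.032] [-0.0001, -0.014, 0.0002]
[[270.0, 422.0], [254.0, 238.0], [44.0, 242.0], [216.0, 446.0]]
```

View pics/w5.png

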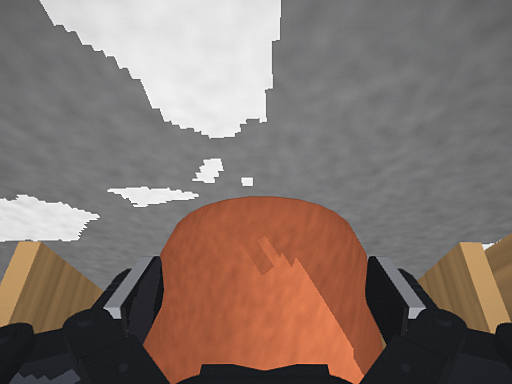

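The crock is caged between the fingers, midway between the wall front edges at about (25,242) and (480,245). Its rear bottom edge is near (262,197).

```bash
python3 -c "
from h import *
print(px('wrist',[(262,197),(20,243),(478,243)],[0,0,0]))"
```

```text
[[ 0.56541105  0.11137402  0.        ]
 [ 0.60915265 -0.02703479  0.        ]
 [ 0.61724813  0.23121486  0.        ]]
```

```bash
python3 -c "
from h import *
go(*[((.582+d,.1127,.025),(180,p,178)) for d,p in((.012,41),(.026,43),(.04,44),(.051,45),(.057,45))])"
```

```text
now [0.5821 0.1127 0.0242] [-179.9   40.   178.1] q [ 0.44  1.23 -1.24  2.29  2.2   1.36 -0.48] F [-0.8  0.7  0.8] w 0.0858 t 12.65
[-0.0096, 0.0004, 0.007] [-0.0001, -0.0029, 0.0002]
[-0.0204, 0.0009, 0.0159] [-0.0001, -0.0084, 0.0002]
[-0.0311, 0.0014, 0.0249] [-0.0001, -0.0112, 0.0002]
[-0.0395, 0.0018, 0.032] [-0.0001, -0.014, 0.0002]
[-0.0441, 0.002, 0.0358] [-0.0001, -0.014, 0.0002]
```

Emit:
move_arm(
  moves=[
    [[1,-0.0096,0.0004,0.007,0,-0.003,0],[1,-0.0204,0.001,0.0159,0,-0.0084,0],[1,-0.0311,0.0014,0.0249,0,-0.0112,0],[1,-0.0395,0.0018,0.032,0,-0.014,0],[1,-0.0441,0.002,0.0358,0,-0.014,0]],
  ],
)

```text
clock: 13.15
position: [0.6386, 0.1148, 0.0249]
tool_rot: [3.139, 0.786, 3.109]
force: [-5.1, -0.6, 3.5]
grip_width: 0.0852
finger_force: 2.7
```

```bash
python3 -c "
from h import *
bot.grab_frame('wrist')
im=cv2.cvtColor(bot.grab_frame('wrist'),4);cv2.imwrite('pics/w6.png',im)
h=cv2.cvtColor(im,cv2.COLOR_BGR2HSV)
m=(h[:,:,0]<12)&(h[:,:,1]>120)&(h[:,:,2]>90)
cols=np.arange(245,281);top=[np.argmax(m[:,c]) for c in cols];print(top)
j=int(np.median(top));print(px('wrist',[(262,j)],0))
go(((.52,.1127,.04),(180,42,178)),((.45,.1127,.12),(180,30,178)))"
```

```text
[np.int64(194), np.int64(194), np.int64(194), np.int64(194), np.int64(194), np.int64(194), np.int64(194), np.int64(194), np.int64(194), np.int64(194), np.int64(194), np.int64(194), np.int64(194), np.int64(194), np.int64(194), np.int64(194), np.int64(194), np.int64(194), np.int64(194), np.int64(194), np.int64(194), np.int64(194), np.int64(194), np.int64(194), np.int64(194), np.int64(194), np.int64(194), np.int64(194), np.int64(194), np.int64(194), np.int64(194), np.int64(194), np.int64(194), np.int64(194), np.int64(194), np.int64(194)]
[[0.6201988  0.11366906 0.        ]]
now [0.6385 0.1148 0.0251] [179.9  45.  178.1] q [ 0.44  1.26 -1.2   2.2   2.32  1.34 -0.45] F [-1.3  0.  -1.3] w 0.0855 t 13.25
[0.0731, -0.0058, -0.0943] [0.0006, 0.0084, 0.0002]
[0.0659, -0.0078, -0.2003] [0.0006, 0.0418, 0.0003]
```

Emit:
move_arm(
  moves=[
    [[1,0.018,0,-0.022,0,0,0],[1,0.04,0,-0.05,0,0,0],[1,0.06,0,-0.08,0,0.004,0],[1,0.068,0,-0.12,0,0.015,0],[1,0.068,0,-0.16,0,0.025,0]],
  ],
)

```text
clock: 13.75
position: [0.4897, 0.1264, 0.0707]
tool_rot: [3.135, 0.603, 3.106]
force: [-0.2, -1.8, -0.3]
grip_width: 0.0855
finger_force: 0.0
```

```bash
python3 -c "
from h import *
go(((.42,.0,.25),(180,0,160)))"
```

```text
now [0.4897 0.1264 0.0707] [179.6  34.5 178. ] q [ 0.45  1.2  -1.49  2.43  1.93  1.51 -0.51] F [-0.2 -1.8 -0.3] w 0.0855 t 13.75
[-0.048, -0.1275, -0.1855] [0.0161, 0.095, 0.0487]
```

Emit:
move_arm(
  moves=[
    [[1,-0.005,-0.03,-0.035,0,0.015,0],[1,-0.01,-0.06,-0.07,0.003,0.035,0.01],[1,-0.02,-0.09,-0.11,0.006,0.055,0.02],[1,-0.035,-0.11,-0.15,0.01,0.075,0.03],[1,-0.048,-0.1275,-0.1855,0.016,0.095,0.0487]],
  ],
)

```text
clock: 14.25
position: [0.4449, 0.0288, 0.1859]
tool_rot: [-3.123, 0.243, 2.954]
force: [-0.2, -1.3, -1.6]
grip_width: 0.0854
finger_force: 0.0
```

```bash
python3 -c "
from h import *
go(((.3,-.35,.27),(180,0,120)))"
```

```text
now [0.4449 0.0288 0.1859] [-179.    13.9  169.3] q [ 0.83  0.59 -1.46  2.23  1.03  0.94  0.14] F [-0.2 -1.3 -1.6] w 0.0854 t 14.25
[0.0495, -0.401, -0.0915] [0.0139, 0.0374, 0.1358]
```

Now I'll move well clear so the top camera can see the result.

Emit:
move_arm(
  moves=[
    [[1,0.005,-0.045,-0.04,0.003,0.008,0.02],[1,0.015,-0.09,-0.07,0.006,0.016,0.04],[1,0.025,-0.135,-0.09,0.009,0.024,0.06],[1,0.035,-0.18,-0.0915,0.012,0.032,0.08],[1,0.04,-0.225,-0.0915,0.014,0.037,0.1]],
  ],
)

```text
clock: 14.75
position: [0.3512, -0.157, 0.2674]
tool_rot: [-3.117, 0.02, 2.32]
force: [2.3, -0.8, -0.0]
grip_width: 0.0855
finger_force: 0.0
```

Emit:
move_arm(
  moves=[
    [[1,0,-0.03,0,0,0,0],[1,0,-0.06,0,0,0,0],[1,0,-0.09,0,0,0,0],[1,0,-0.1,0,0,0,0],[1,0,-0.1,0,0,0,0]],
  ],
)

```text
clock: 15.25
position: [0.2779, -0.2251, 0.2683]
tool_rot: [-3.117, 0.019, 2.322]
force: [-0.2, 0.0, -0.3]
grip_width: 0.0857
finger_force: 0.0
```

```bash
python3 -c "
from h import *
go()
cv2.imwrite('pics/c3.png',cv2.resize(cv2.cvtColor(bot.grab_frame('top'),4)[110:290,160:340],(600,600),interpolation=2))"
```

```text
now [ 0.2779 -0.2251  0.2683] [-178.6    1.1  133. ] q [ 1.82  0.22 -1.46  2.15  0.3   0.98  0.95] F [-0.2  0.  -0.3] w 0.0857 t 15.25
```

View pics/c3.png

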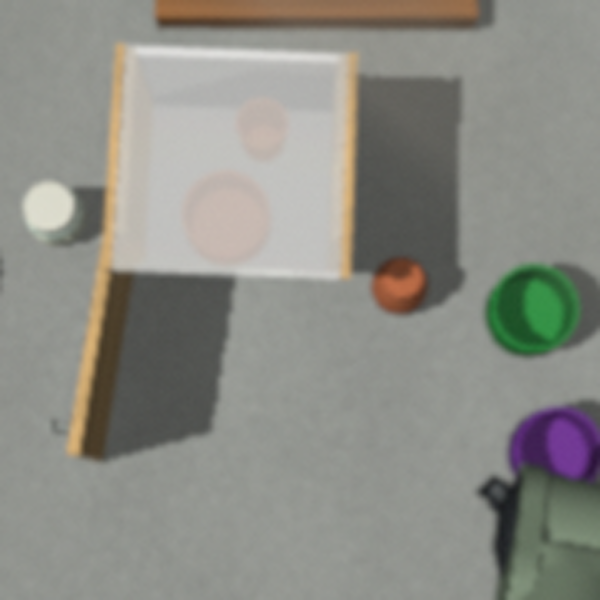

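The crock is inside at about (227,215), clear of the beaker, and the door is still wide open. I'll check the depth and hand in.

```bash
python3 -c "
from h import *
c=px('top',[(228,173.7)],.085)[0];print(c)
print('frame x,y', Ro.from_euler('z',1.8,degrees=True).apply(c-[.610,.104,0]))
if c[0]>.668: print(bot.job_done())"
```

```text
[0.66859852 0.11089486 0.085     ]
frame x,y [0.05835303 0.00873209 0.085     ]
the job is handed in; nothing more can be done
None
```

The job is handed in, with no verdict returned: the door stands open at about 1.72 rad, the crock's centre is about 58–65 mm behind the front edges (53 mm needed) and 9 mm off the doorway's middle, and I saw no other object moved in the final top view, which leaves out the bowl, sponge and tin.

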